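# Clip a tongued battery pack into its charging dock

### The job

Fit the loose battery pack into the charging dock: hold it tilted, feed its orange tongue under the blue lip of the dock's groove and push it home, then lower the raised end past the sprung white roller until the pack lies flat and locked in the bay. Feel your way and do not force it, leave the parts tray, screwdriver and amber bottle alone, and let go at the end.

Things in the scene. Friction and masses are not known exactly. Their poses are not given: they have to be found in the camera images.
- pack: Loose battery pack, 0.2 to 0.4 kg, lying rib up. Black body 110 mm (x) by 90 (y) by 16 high, blue stripe across the top at x = +40 mm. Orange tongue at the -x end, yellow grip rib across the middle of the top. Origin: centre of the black body's underside (tongue not counted). x points away from the tongue, z up.
- pack_tip (a point): Middle of the front lower edge of the pack's orange tongue, 65 mm from the pack's origin along its -x. Axes as the pack's. The tongue is 10 mm long (pack x = -55 to -65 mm), 70 mm wide (y), 5 mm thick, its underside level with the pack's.
- pack_grip (a point): Centre of the pack's yellow grip rib, 28 mm above the underside, 12 mm above the body's top. The rib is 14 mm thick (x), 50 mm long (y) and 24 mm high; its top is 40 mm above the underside. Axes as the pack's.
- dock: Fixed charging dock: white base plate 210 mm (x) by 140 (y) by 12 high, carrying a bay 120 mm wide. Origin: centre of the plate's underside, on the work surface. x points from the groove side to the roller side, z up; groove towards the robot. The pack goes in x along x. Forcing: over 25 N of pack on dock while feeding the tongue in tilted, 60 N ever (all contacts summed), 25 N of robot on dock.
- dock_seat (a point): Nominal place of the seated pack's origin: middle of the dock, on the bay floor, 20 mm above the work surface. Axes as the dock's. The whole bay (floor, groove, walls, roller) is clamped up to 16 mm off nominal along the dock's x, either way: not reported, to be felt or seen. It stays put under gentle forces. Side walls 10 mm high, 96 mm apart inside; end wall as low.
- dock_groove (a point): Nominal middle of the lip's front lower edge, x = -55 mm from dock_seat, 8.5 mm above the bay floor (true place up to 16 mm off along x, as the bay). Blue lip 4 mm thick, 120 mm wide, from here towards -x over the groove; groove's back 11 mm deeper. The tongue enters only tilted, roller end up 0.25 to 0.42 rad; tilted, it goes in 5 to 7 mm, the rest as it is lowered.
- dock_roller (a point): Nominal centre of the white roller at rest (off along x as the bay): x = +57.5 mm, 21 mm above the bay floor; 12 mm diameter, 56 mm long along y. Yields only along +x, up to 9 mm (4 N to start, 0.8 N per mm), snaps back over the flat pack's upper edge. With the tongue in, the pack leans on it at 0.24 rad; pushed home there, 8 to 12 N down near the stripe takes it past, else it jams on the crown.
- tray: Black parts tray with one divider, 70 by 100 by 30 mm, bystander. Origin: centre of its underside.
- screwdriver: Screwdriver with yellow handle, 170 mm long, lying; bystander. Origin: near its middle, underneath.
- flux: Amber bottle, 48 mm diameter, 100 mm high, standing; bystander. Origin: centre of its underside.
Things that resemble listed ones, but are neither listed nor needed, are in the scene too. Leave any red look-alike of the pack alone.

How it is judged (in metres and radians):
On the way:
1. the tongue is brought down to the groove's mouth with the pack tilted, roller end up (over 0.12 rad) (x of pack_tip in the frame of dock_seat between -0.085 and -0.036 m and y of pack_tip in the frame of dock_seat between -0.008 and 0.008 m and z of pack_tip in the frame of dock_seat between -0.003 and 0.006 m and angle between pack's own z axis and vertical between 0.12 and 0.5 rad), for 0.1 s.
At the end, for the whole second after the job is handed in: the pack lies flat in the bay, released and at rest: underside within 3 mm of the bay floor height, tilt under 0.04 rad, within 6 mm sideways and 19 mm lengthwise of the nominal seat (the bay itself is up to 16 mm off), x axes within 0.07 rad (x of pack in the frame of dock_seat between -0.019 and 0.019 m and y of pack in the frame of dock_seat between -0.006 and 0.006 m and z of pack in the frame of dock_seat between -0.003 and 0.003 m and angle between pack's own z axis and vertical below 0.04 rad and angle between the x axis of pack and the x axis of dock, either way round below 0.07 rad and linear speed of pack below 0.01 m/s); the robot touches nothing.
It fails at once if the pack is forced: more than 60 N between pack and dock (contact force between pack and dock above 60 N).
It fails at once if the tongue is rammed: more than 25 N between pack and dock while the pack is tilted over 0.25 rad (angle between pack's own z axis and vertical above 0.25 rad and contact force between pack and dock above 25 N).
It fails at once if the robot presses on the dock with more than 25 N (contact force between any of the fingers, the arm and dock above 25 N).
It fails at once if the tray, screwdriver or amber bottle is moved more than 20 mm (distance of any of tray, screwdriver, flux from where it was at the start of the episode above 0.02 m).
It also fails if it takes over 54 s, if anything falls off the work surface, if the arm or the gripper's body presses on something with over 40 N, if the wrist force passes 120 N, or if a joint passes its speed limit or range.

### The arm

A 6-joint arm with a two-finger parallel gripper is mounted at the origin on the work surface. World frame = base frame: x ahead of the robot, y to its left, z up, the work surface at z = 0. Lengths are in m, angles in degrees, forces in N, time in s.
With the tool pointing down it reaches from about 0.3 to 1 m from the base axis. Payload 5.1 kg.
Tool frame: the origin (TCP) lies on the mounting face of the last link; the fingertips stand 190 mm ahead of it and the grasp point (between the pads) lies r.hold_point_z ahead of it (r.hold_point_z is the distance from the TCP to the grasp point, in m); z points along the fingers, y is the line along which they close (so a half turn about z gives the same grasp; the last joint's range is limited). The gripper opens to 95 mm and grips with 3 to 60 N. Pads are 20 mm wide; open, the fingers measure 119 mm over their backs; the gripper's body (75 mm by 180 mm) begins 59 mm behind the grasp point.
Start: joints at [-71.597, 7.093, 94.555, -0, 78.352, -4.733], TCP at [0.255, -0.598, 0.405] pointing down, gripper open.
Joint ranges: [-149.61, 149.61], [-58.7, 133.49], [1.44, 155.28], [-77.14, 257.14], [18.33, 153.61], [-166.67, 166.67]. Speed limits (degrees/s): [147.25, 147.25, 180, 180, 180, 180].

### API

Orientations are given as a 3x3 rotation matrix whose columns are the frame's x, y, z axes.
In Python, from cell import observe, cams, r gives the robot as it stands.
- The arm moves only by the shell command python3 -m crank 'ROWS' [FORCE]. ROWS is JSON, a list of rows, each a list of 7 numbers: the shift along the tool's x, y, z in mm, then the turn, a rotation vector about the tool's x, y, z in rad, then the opening in per cent of the stroke, from 0 (shut) to 100 (fully open). A call has 1 to 8 rows; each row shifts and turns the commanded pose from where the row before left it, along the tool's axes as they then stand; what a row does not reach is not made up. A row lasts 1/8 s, in which the tool goes at most 62.5 mm and 10.7 degrees, less where a joint would pass 70% of its speed; a pose out of reach is approached as far as the arm can. A call with a gripper value outside its range is refused whole. The fingers move at their own pace and stop on an object; FORCE is the grip in N (left out, the last holds). Time passes only in rows, so rows that do not move let the fingers close. It gives the time, the measured TCP pose, the force, the opening and the grip force at its end, in the units of the state.
- observe(): the state, without advancing time (a new reading comes with each control period).
- cams.grab_frame(name): name is "scene" or "top" or "wrist"; returns a dict with "pixels" (480x640x3 uint8, red, green, blue), "depth" (480x640 float32, m along the optical axis (not along the pixel's ray), 0 where there is no reading), "intrinsics" (3x3 intrinsics, pixels), "k1" (the pictures are not rectified: a ray, as slopes to the right and down, at radius r is drawn at 1 + k1 r^2 times it, then the intrinsics apply), "world_from_camera" (4x4, takes a point from camera to world coordinates). Camera axes: x right, y up, looking along -z (the intrinsics and any distortion apply to the point x, -y, -z); pixel columns grow to the right and rows downward; lengths in m; the calibration is good to about 2 mm. A picture is of the moment at which its call begins.
- r.job_done(): hands the job in; it is judged then, once.
Trained networks look in a picture, given as the dict that the camera call returned (one of the last four; its "shot" number tells which), for a name from the list of things; names that differ only in an ending like _2 or _b are one class to them, and where a whole thing is asked for, a point or a joint stands for the part that bears it (a point fixed in the world has none). Each returns a list of dicts, best first, with "p" (0 to 1); they miss things now and then, are a little off and sometimes report something else, mostly with a low value. They report only what shows in the picture. A call takes as long as a camera call. They do not tell look-alikes from the thing itself.
- cams.outline_of(picture, thing): "mask" (480x640 bool, what is visible of it) and "pixel" ([column, row] in pixels, amid what is visible of it).
The state is a dict: "time": time; "q": joint angles; "joint_vel": joint speeds; "tau": joint torques, N m; "tcp_pos": TCP position; "eef_rot": TCP orientation; "contact_force": force on the tool from outside, world axes, zero at the start; "wrist_torque": the same for the moment, N m; "grip_width": finger opening in m; "grasp_force": force on a finger pad.
Only numpy, scipy, OpenCV 4.12 (cv2) and the standard library are available. Lean on these libraries where they do the work, as an engineer would, in place of code of your own. Each camera call takes 0.05 s, during which the arm holds its last target. There are 200 camera calls.

## Working session

There is one attempt and no reset: what is moved stays moved. The work goes in short steps, Python scripts to look and compute and a shell command to move; the robot and the scene stay as the last step left them, time stands still between calls to the robot, and variables do not carry over. Pictures are saved under pics/ and viewed, at most 10 in all, crops included, and the job is handed in when it is done.

```bash
ls; mkdir -p pics
cat > h.py <<'E'
import numpy as np, cv2
from cell import observe, cams, r
def pts(f):
    K=np.array(f["intrinsics"]);k=f["k1"];d=f["depth"]
    v,u=np.mgrid[0:480,0:640].astype(np.float32)
    uv=np.stack([u.ravel(),v.ravel()],1)[:,None].astype(np.float64)
    n=cv2.undistortPoints(uv,K,np.array([k,0,0,0.]))[:,0]
    D=d.ravel()
    c=np.stack([n[:,0]*D,-n[:,1]*D,-D,np.ones_like(D)],1)
    P=(c@np.array(f["world_from_camera"]).T)[:,:3].reshape(480,640,3)
    P[d==0]=np.nan
    return P
def save(n,img): cv2.imwrite(n,img[:,:,::-1])
E
python3 - <<'E'
from h import *
print(r.hold_point_z); o=observe(); print({k:np.round(v,3).tolist() for k,v in o.items()})
fs={}
for c in("top","scene"):
    f=cams.grab_frame(c);P=pts(f);np.savez('/tmp/'+c,P=P,px=f["pixels"]);save(f'pics/{c}0.png',f["pixels"])
    print(c,np.round(f["world_from_camera"],2).tolist())
    for t in("pack","dock","tray","screwdriver","flux","pack_grip"):
        for q in cams.outline_of(f,t)[:3]:
            m=q["mask"];print(c,t,round(q["p"],2),np.round(q["pixel"]),m.sum(),np.round(np.nanmedian(P[m],0),3))
E
```

```text
pics
0.1713
{'time': 0.0, 'q': [-71.596, 7.133, 94.632, 0.001, 78.352, -4.731], 'joint_vel': [-0.009, 0.008, 0.053, -0.031, -0.049, 0.02], 'tau': [0.001, -41.76, -35.993, 0.077, 0.049, -0.0], 'tcp_pos': [0.255, -0.597, 0.404], 'eef_rot': [[0.92, 0.393, -0.001], [0.393, -0.92, 0.002], [0.0, -0.002, -1.0]], 'contact_force': [0.509, 0.394, -0.074], 'wrist_torque': [-0.005, -0.025, 0.045], 'grasp_force': 0.0, 'grip_width': 0.095}
top [[-0.02, 0.99, -0.17, 0.41], [-1.0, -0.03, -0.03, -0.02], [-0.03, 0.17, 0.99, 1.25], [0.0, 0.0, 0.0, 1.0]]
top pack 0.93 [392. 285.] 1834 [ 0.51  -0.151  0.016]
top pack 0.83 [463. 247.] 1801 [ 0.605 -0.321  0.016]
top pack 0.72 [503. 298.] 474 [ 0.465 -0.403  0.068]
top dock 0.89 [246. 285.] 4945 [0.522 0.198 0.02 ]
top tray 0.84 [313. 176.] 1253 [0.783 0.033 0.006]
top screwdriver 0.95 [158. 261.] 488 [0.573 0.408 0.021]
top flux 0.87 [505. 298.] 478 [ 0.465 -0.403  0.068]
top pack_grip 0.81 [392. 285.] 1894 [ 0.509 -0.152  0.016]
top pack_grip 0.76 [458. 243.] 1821 [ 0.605 -0.321  0.016]
top pack_grip 0.61 [390. 208.] 1750 [ 0.699 -0.156  0.016]
scene [[-0.78, -0.47, 0.42, 1.09], [0.63, -0.59, 0.51, 0.58], [0.01, 0.66, 0.75, 0.93], [0.0, 0.0, 0.0, 1.0]]
scene pack 0.87 [308. 199.] 1389 [ 0.523 -0.139  0.016]
scene pack 0.7 [242. 237.] 1629 [ 0.703 -0.146  0.015]
scene pack 0.65 [234. 180.] 1505 [ 0.61  -0.314  0.015]
scene dock 0.7 [408. 299.] 5933 [0.536 0.212 0.02 ]
scene tray 0.93 [264. 308.] 1806 [0.778 0.037 0.01 ]
scene screwdriver 0.67 [469. 385.] 753 [0.582 0.415 0.022]
scene flux 0.91 [261. 130.] 508 [ 0.472 -0.398  0.053]
scene pack_grip 0.77 [237. 176.] 1508 [ 0.61  -0.313  0.015]
scene pack_grip 0.69 [242. 234.] 1754 [ 0.703 -0.146  0.015]
scene pack_grip 0.62 [308. 200.] 1538 [ 0.523 -0.14   0.015]
```

Run:
```python
import cv2
a=cv2.imread('pics/top0.png')[150:350,130:530]
cv2.imwrite('pics/top0c.png',cv2.resize(a,None,fx=2,fy=2,interpolation=cv2.INTER_CUBIC))
```

```text
(no output)
```

View pics/top0c.png

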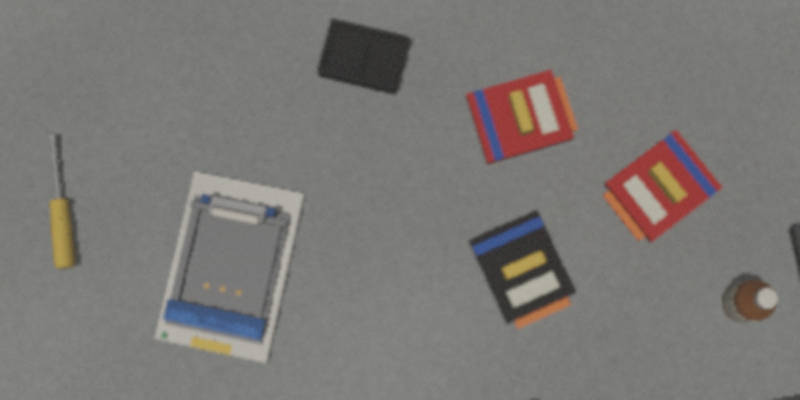

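The picture shows one black pack at top pixel (391,284), with orange tongue at its lower right. There are two red look-alikes, at (390,208) and (461,243), and the amber bottle is at (505,298). I choose the black one. The dock is at (246,285), with the lip towards the robot.

```bash
cat > m.py <<'E'
from h import *
def rect(Q):
    return cv2.minAreaRect((Q[:,:2]*1000).astype(np.float32))
def robust(P,cond,c,R):
    m=cond&(np.hypot(P[...,0]-c[0],P[...,1]-c[1])<R)
    m=cv2.morphologyEx(m.astype(np.uint8),cv2.MORPH_OPEN,np.ones((3,3)))>0
    return m
E
python3 - <<'E'
from m import *
for c in("top","scene"):
    d=np.load(f'/tmp/{c}.npz');P=d['P'];px=d['px'].astype(int);z=P[...,2]
    hsv=cv2.cvtColor(d['px'],cv2.COLOR_RGB2HSV);H,S,V=[hsv[...,i] for i in range(3)]
    print(c)
    m=robust(P,(z>.011)&(z<.022),(.512,-.15),.09);print('body',rect(P[m]),m.sum(),np.nanmedian(z[m]))
    m=robust(P,(z>.030)&(z<.05),(.512,-.15),.09);print('rib',rect(P[m]),m.sum(),np.nanmedian(z[m]))
    n=(.53,.205)
    D=lambda q:(np.hypot(P[...,0]-n[0],P[...,1]-n[1])<q)
    m=robust(P,(z>.008),n,.15);print('plate',rect(P[m]),m.sum())
    m=D(.15)&(H>100)&(H<125)&(S>120)
    n_,L,st,ce=cv2.connectedComponentsWithStats(m.astype(np.uint8))
    for i in range(1,n_):
        if st[i,4]>15: q=P[L==i];print('blue',st[i,4],rect(q),np.round(np.nanpercentile(q[:,2],[5,50,95]),4))
    m=D(.15)&(H>10)&(H<35)&(S>110)
    n_,L,st,ce=cv2.connectedComponentsWithStats(m.astype(np.uint8))
    for i in range(1,n_):
        if st[i,4]>5: q=P[L==i];print('yel',st[i,4],np.nanmean(q,0).round(4))
    m=robust(P,(z>.036),n,.15);print('high',rect(P[m]),m.sum(),np.nanmedian(z[m]))
    q=P[m]
E
```

```text
top
body ((514.9401245117188, -150.478271484375), (110.39981079101562, 90.58885192871094), 22.58660125732422) 1515 0.01637641089992603
rib ((514.8309936523438, -150.27561950683594), (14.051663398742676, 49.82325744628906), 22.45525550842285) 131 0.04024298768531098
plate ((524.5725708007812, 200.76390075683594), (141.0865478515625, 210.9521026611328), 77.06146240234375) 4811
blue 323 ((459.661376953125, 215.41366577148438), (112.28483581542969, 19.163753509521484), 77.23987579345703) [0.0283 0.0326 0.0365]
yel 63 [0.4296 0.2237 0.0123]
high ((586.8845825195312, 186.1986083984375), (89.56620788574219, 23.04026222229004), 76.7281265258789) 295 0.04496790637728432
scene
body ((513.9739379882812, -149.62843322753906), (117.05856323242188, 92.38076782226562), 23.029624938964844) 1099 0.015438532476462985
rib ((514.4785766601562, -148.81893920898438), (18.315656661987305, 50.80672836303711), 19.301164627075195) 149 0.03787248707190172
plate ((523.0653686523438, 203.15565490722656), (144.06973266601562, 212.01022338867188), 76.96490478515625) 5825
blue 555 ((459.1951904296875, 219.03713989257812), (120.82889556884766, 26.144702911376953), 78.10917663574219) [0.0294 0.0327 0.0358]
blue 45 ((584.5107421875, 148.86102294921875), (10.76632308959961, 9.609999656677246), 76.60832977294922) [0.022  0.0414 0.0502]
blue 67 ((601.7662963867188, 227.1028289794922), (10.668740272521973, 10.631288528442383), 83.13407897949219) [0.0228 0.0378 0.0484]
yel 97 [0.4272 0.2255 0.0125]
high ((585.8555908203125, 188.7165985107422), (93.63751220703125, 25.028051376342773), 76.90716552734375) 451 0.044388005719178
```

```bash
cat > plan.py <<'E'
import sys
from h import *
from scipy.spatial.transform import Rotation as Ro
from scipy.linalg import logm, expm
DOCK=np.array([.5245,.2008]);DY=np.radians(-13.0)
def Rt(yaw,tilt=0):
    # tool y along pack x (yaw), z down; tilt = roller end (+x) up
    h=np.array([np.cos(yaw),np.sin(yaw),0]);Z=np.array([0,0,1.])
    y=np.cos(tilt)*h+np.sin(tilt)*Z; z=-(np.cos(tilt)*Z-np.sin(tilt)*h)
    return np.stack([np.cross(y,z),y,z],1)
def show():
    o=observe();print('t',round(o['time'],2),'tcp',np.round(o['tcp_pos'],4),'F',np.round(o['contact_force'],1),'tq',np.round(o['wrist_torque'],2),'w',round(o['grip_width'],4),'g',round(o['grasp_force'],1),'q',np.round(o['q'],1));return o
def rows(p,R,n,o=None,grip=None):
    o=o or observe();T0=np.eye(4);T0[:3,:3]=o['eef_rot'];T0[:3,3]=o['tcp_pos']
    U,_,V=np.linalg.svd(T0[:3,:3]);T0[:3,:3]=U@V
    T=np.eye(4);T[:3,:3]=R;T[:3,3]=p
    D=np.linalg.inv(T0)@T
    E=expm(np.real(logm(D))/n)
    print('full shift mm',np.round(D[:3,3]*1e3,1),'rot',np.round(Ro.from_matrix(D[:3,:3]).as_rotvec(),3))
    print(f'{n} rows of',np.round(E[:3,3]*1e3,1).tolist()+np.round(Ro.from_matrix(E[:3,:3]).as_rotvec(),4).tolist())
E
python3 - <<'E'
from plan import *
rows([.515,-.1503,.33],Rt(np.radians(22.5)),12)
E
```

```text
full shift mm [ 414.6 -309.4   74.8] rot [-0.    0.   -1.56]
12 rows of [47.6, 3.5, 6.2, -0.0, 0.0, -0.13]
```

```bash
R='[47.6,3.5,6.2,0,0,-0.13,60]'; python3 -m crank '[[47.6,3.5,6.2,0,0,-0.13,60],[47.6,3.5,6.2,0,0,-0.13,60],[47.6,3.5,6.2,0,0,-0.13,60],[47.6,3.5,6.2,0,0,-0.13,60],[47.6,3.5,6.2,0,0,-0.13,60],[47.6,3.5,6.2,0,0,-0.13,60],[47.6,3.5,6.2,0,0,-0.13,60],[47.6,3.5,6.2,0,0,-0.13,60]]'
python3 -m crank '[[47.6,3.5,6.2,0,0,-0.13,60],[47.6,3.5,6.2,0,0,-0.13,60],[47.6,3.5,6.2,0,0,-0.13,60],[47.6,3.5,6.2,0,0,-0.13,60],[0,0,0,0,0,0,60],[0,0,0,0,0,0,60]]'
python3 - <<'E'
from plan import *
show()
f=cams.grab_frame("wrist");save('pics/w1.png',f["pixels"]);P=pts(f);np.savez('/tmp/w1',P=P,px=f['pixels'])
from m import *
z=P[...,2]
m=robust(P,(z>.011)&(z<.022),(.512,-.15),.09);print('body',rect(P[m]),m.sum(),np.nanmedian(z[m]))
m=robust(P,(z>.030)&(z<.05),(.512,-.15),.05);print('rib',rect(P[m]),m.sum(),np.nanmedian(z[m]))
rows([.515,-.1503,.209],Rt(np.radians(22.5)),8)
E
```

```text
time: 1.7
tcp_pos: [0.5143, -0.3381, 0.3551]
eef_rot: [[0.122, 0.993, 0.0], [0.993, -0.122, -0.0], [-0.0, 0.0, -1.0]]
contact_force: [-0.1, 0.1, 1.2]
grip_width: 0.0569
grasp_force: 0.0
time: 2.45
tcp_pos: [0.5148, -0.151, 0.3308]
eef_rot: [[-0.382, 0.924, 0.001], [0.924, 0.382, -0.001], [-0.001, 0.0, -1.0]]
contact_force: [0.9, -0.1, -0.2]
grip_width: 0.0571
grasp_force: 0.0
t 2.45 tcp [ 0.5148 -0.151   0.3308] F [ 0.9 -0.1 -0.2] tq [-0.01 -0.03  0.03] w 0.0571 g 0.0 q [-22.1  -4.  113.2  -0.   70.7 -44.6]
body ((516.5798950195312, -152.67529296875), (110.42323303222656, 90.46311950683594), 22.677907943725586) 15976 0.01668697258203955
rib ((516.37646484375, -152.47967529296875), (13.930964469909668, 50.3797721862793), 22.638790130615234) 1513 0.040527412345847946
full shift mm [  1.1   0.5 121.9] rot [ 0.001  0.001 -0.001]
8 rows of [0.1, 0.1, 15.2, 0.0001, 0.0001, -0.0001]
```

View pics/w1.png

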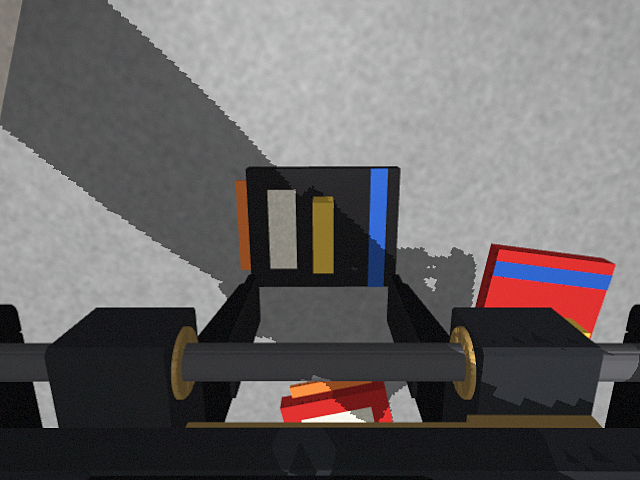

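```bash
python3 -m crank '[[-0.7,0.7,20,0,0,0,60],[0,0,20,0,0,0,60],[0,0,20,0,0,0,60],[0,0,20,0,0,0,60],[0,0,20,0,0,0,60],[0,0,15,0,0,0,60],[0,0,6.8,0,0,0,60],[0,0,0,0,0,0,60]]' 40
python3 -m crank '[[0,0,0,0,0,0,40],[0,0,0,0,0,0,20],[0,0,0,0,0,0,5],[0,0,0,0,0,0,5],[0,0,0,0,0,0,0],[0,0,0,0,0,0,0]]' 40
python3 -c "
from plan import *
show()"
```

```text
time: 3.5
tcp_pos: [0.5155, -0.1511, 0.2082]
eef_rot: [[-0.383, 0.924, -0.001], [0.924, 0.383, 0.0], [0.0, -0.0, -1.0]]
contact_force: [-0.2, -0.3, -0.1]
grip_width: 0.0571
grasp_force: 0.0
time: 4.25
tcp_pos: [0.5154, -0.1511, 0.2086]
eef_rot: [[-0.383, 0.924, -0.001], [0.924, 0.383, -0.0], [0.0, -0.001, -1.0]]
contact_force: [-2.0, 0.1, 1.5]
grip_width: 0.014
grasp_force: 40.0
t 4.25 tcp [ 0.5154 -0.1511  0.2086] F [-2.   0.1  1.5] tq [-0.11  0.13  0.03] w 0.014 g 40.0 q [-22.1   4.9 117.4  -0.   57.8 -44.6]
```

```bash
python3 -m crank '[[0,0,-20,0,0,0,0],[0,0,-50,0,0,0,0],[0,0,-50,0,0,0,0],[0,0,-40,0,0,0,0]]' 40
python3 - <<'E'
from plan import *
show();rows([.500,.10,.37],Rt(DY),8)
E
```

```text
time: 4.75
tcp_pos: [0.5152, -0.1509, 0.3696]
eef_rot: [[-0.383, 0.924, 0.0], [0.924, 0.383, 0.0], [0.0, 0.0, -1.0]]
contact_force: [0.4, 0.3, -3.3]
grip_width: 0.0138
grasp_force: 40.0
t 4.75 tcp [ 0.5152 -0.1509  0.3696] F [ 0.4  0.3 -3.3] tq [ 0.02 -0.19  0.04] w 0.0138 g 40.0 q [-22.1  -5.9 111.1   0.   74.8 -44.6]
full shift mm [237.6  82.   -0.3] rot [ 0.   -0.    0.62]
8 rows of [31.9, 1.9, -0.0, 0.0, -0.0, 0.0775]
```

```bash
python3 -m crank '[[31.9,1.9,0,0,0,0.0775,0],[31.9,1.9,0,0,0,0.0775,0],[31.9,1.9,0,0,0,0.0775,0],[31.9,1.9,0,0,0,0.0775,0],[31.9,1.9,0,0,0,0.0775,0],[31.9,1.9,0,0,0,0.0775,0],[31.9,1.9,0,0,0,0.0775,0],[31.9,1.9,0,0,0,0.0775,0]]' 40
python3 -m crank '[[0,0,0,0,0,0,0],[0,0,0,0,0,0,0],[0,0,0,0,0,0,0]]' 40
python3 - <<'E'
from plan import *
from m import *
show()
f=cams.grab_frame("wrist");save('pics/w2.png',f["pixels"]);P=pts(f);np.savez('/tmp/w2',P=P,px=f['pixels'])
z=P[...,2]
m=robust(P,(z>.009)&(z<.1),DOCK,.15);print('plate',rect(P[m]),m.sum())
E
```

```text
time: 5.75
tcp_pos: [0.4993, 0.1012, 0.3672]
eef_rot: [[0.227, 0.974, -0.002], [0.974, -0.227, -0.0], [-0.0, -0.002, -1.0]]
contact_force: [0.6, -0.5, -3.0]
grip_width: 0.0137
grasp_force: 40.0
time: 6.12
tcp_pos: [0.4996, 0.0994, 0.3681]
eef_rot: [[0.226, 0.974, -0.001], [0.974, -0.226, -0.0], [-0.0, -0.001, -1.0]]
contact_force: [0.1, -0.0, -3.2]
grip_width: 0.0138
grasp_force: 40.0
t 6.12 tcp [0.4996 0.0994 0.3681] F [ 0.1 -0.  -3.2] tq [-0.02 -0.11 -0.03] w 0.0138 g 40.0 q [  5.2  -9.5 114.5  -0.   75.1  18.3]
plate ((524.6780395507812, 193.86927795410156), (126.72588348388672, 211.0220489501953), 76.92418670654297) 47391
```

View pics/w2.png

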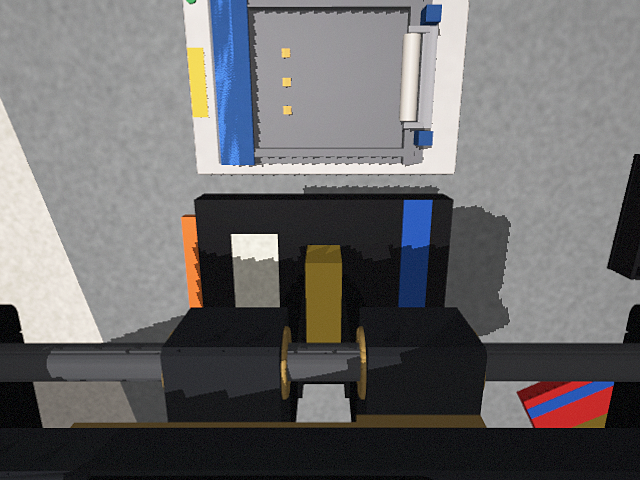

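Run:
```python
from plan import *
d=np.load('/tmp/w2.npz');P=d['P'];hsv=cv2.cvtColor(d['px'],cv2.COLOR_RGB2HSV);H,S,V=[hsv[...,i].astype(int) for i in range(3)]
h=np.array([np.cos(DY),np.sin(DY)]);n=np.array([-h[1],h[0]])
X=((P[...,:2]-DOCK)@h)*1e3;Y=((P[...,:2]-DOCK)@n)*1e3;Z=P[...,2]*1e3
pc=lambda a:np.round(np.nanpercentile(a,[1,5,50,95,99]),1)
reg=(np.abs(X)<130)&(Y<75)&(Y>-72)
m=reg&(Z>9)&(Z<100);print('plate X',pc(X[m]),'Ymin',pc(Y[m]))
lip=reg&(H>100)&(H<125)&(S>100)&(X<-30)&(Z<60);print('lip X',pc(X[lip]),'Y',pc(Y[lip]),'Z',pc(Z[lip]))
t=lip&(abs(Z-32.5)<1.5);print('liptop X',pc(X[t]))
for y in(-40,-20,0,20,40):
    s=(abs(Y-y)<2)&reg
    for x0,x1 in((-110,-40),(40,80)):
        q=s&(X>x0)&(X<x1);o=np.argsort(X[q]);xx=X[q][o];zz=Z[q][o]
        b=np.arange(x0,x1,2);print(y,x0,[int(round(np.median(zz[(xx>=c)&(xx<c+2)]))) if ((xx>=c)&(xx<c+2)).any() else -1 for c in b])
# side walls inside
s=reg&(abs(X)<30)&(Z>26)&(Z<34);print('walls Y',np.histogram(Y[s],np.arange(-75,76,3)))
# pack in hand
o=observe();p0=np.array(o['tcp_pos']);Q=(P-p0)@np.array(o['eef_rot'])*1e3
b=(Q[...,2]>188)&(Q[...,2]<198)&(abs(Q[...,1])<75)&(abs(Q[...,0])<60)
print('body top tool: x',pc(Q[b][:,0]),'y',pc(Q[b][:,1]),'z',pc(Q[b][:,2]))
g=(Q[...,2]>165)&(Q[...,2]<172)&(abs(Q[...,1])<30)&(H>18)&(H<35)&(S>100);print('rib x',pc(Q[g][:,0]),'y',pc(Q[g][:,1]),'z',pc(Q[g][:,2]))
bb=b&(Q[...,0]>10)&(Q[...,0]<40);print('body y',pc(Q[bb][:,1]))
```

```text
plate X [-100.3  -91.9    2.1   95.9  104.2] Ymin [-68.2 -62.4  -2.4  47.8  51.9]
lip X [-77.2 -76.1 -64.7 -53.3 -52.4] Y [-58.8 -53.6  -0.   46.5  50.4] Z [31.3 32.  33.2 34.5 35.1]
liptop X [-77.1 -76.  -64.7 -53.4 -52.4]
-40 -110 [2, 1, 2, 11, 13, 13, 13, 13, 13, 13, 13, 13, 13, 20, 21, -1, 33, 33, 33, 33, 33, 33, 33, 33, 33, 33, 33, 33, 32, 21, 21, 21, 21, 21, 20]
-40 40 [21, 21, 21, 21, 21, 21, 21, 20, 21, 21, 27, 31, 31, 38, 48, 48, 48, 47, 47, -1]
-20 -110 [1, 2, 2, 11, 13, 13, 13, 13, 13, 13, 13, 13, 12, 20, 21, -1, 33, 33, 33, 33, 33, 33, 33, 33, 33, 33, 33, 33, 31, 21, 21, 20, 21, 21, 21]
-20 40 [20, 21, 21, 20, 21, 21, 21, 44, 45, 48, 48, 47, 45, 43, 44, 44, 44, 44, 44, -1]
0 -110 [1, 2, 3, 12, 13, 14, 14, 13, 13, 13, 13, 13, 12, 20, 21, -1, 33, 33, 33, 33, 33, 33, 33, 33, 33, 33, 33, 33, 32, 21, 21, 21, 21, 21, 21]
0 40 [20, 21, 21, 21, 21, 21, 21, 42, 46, 48, 48, 47, 45, 43, 44, 44, 44, 44, 44, -1]
20 -110 [1, 2, -1, 13, 13, 13, 13, 13, 13, 13, 13, 13, 13, 20, 21, -1, 33, 34, 34, 33, 34, 33, 33, 34, 33, 33, 33, 33, 32, 21, 21, 21, 21, 21, 20]
20 40 [20, 21, 21, 21, 21, 2
[... 417 characters left out ...]
0,   0,   0,   0,   0,   0,
         0,   0,   0,   0,   0,   0,   0,   0,   0,   0,   0,   0,   0,
         0, 202, 426, 132,   0,   0,   0,   0,   0,   0,   0]), array([-75, -72, -69, -66, -63, -60, -57, -54, -51, -48, -45, -42, -39,
       -36, -33, -30, -27, -24, -21, -18, -15, -12,  -9,  -6,  -3,   0,
         3,   6,   9,  12,  15,  18,  21,  24,  27,  30,  33,  36,  39,
        42,  45,  48,  51,  54,  57,  60,  63,  66,  69,  72,  75]))
body top tool: x [-5.3 -2.2 23.8 42.8 43.8] y [-52.3 -48.4   1.5  51.7  55.6] z [190.5 191.  192.1 193.3 195.6]
rib x [-10.   -8.5   8.1  23.3  23.9] y [-5.2 -4.7  1.5  7.9  8.5] z [166.7 167.2 168.2 169.3 171. ]
body y [-52.3 -48.1   1.5  51.4  55.6]
```

```bash
cat >> plan.py <<'E'
h3=np.array([np.cos(DY),np.sin(DY),0]);n3=np.array([-h3[1],h3[0],0]);C0=np.array([*DOCK,.02])
TIP=np.array([-.0004,-.065,.2085])
def tcp_for(tx,ty,tz,tilt):
    R=Rt(DY,tilt);return C0+h3*tx+n3*ty+np.array([0,0,tz])-R@TIP,R
def tip(o=None):
    o=o or observe();R=np.array(o['eef_rot']);w=np.array(o['tcp_pos'])+R@TIP-C0
    print('tip mm',np.round([w@h3*1e3,w@n3*1e3,w[2]*1e3],1),'tilt',round(float(np.arcsin(R[2,1])),3),'roll',round(float(R[2,0]),3),'yawerr',round(float(np.arctan2(R[1,1],R[0,1])-DY),3))
    F=np.array(o['contact_force']);print('F dock',np.round([F@h3,F@n3,F[2]],1))
E
python3 - <<'E'
from plan import *
show();tip();p,R=tcp_for(-.045,0,.040,.33);print(p);rows(p,R,10)
E
```

```text
t 6.17 tcp [0.4997 0.0994 0.3682] F [ 0.4  0.6 -3.4] tq [ 0.04 -0.02 -0.03] w 0.0137 g 40.0 q [  5.2  -9.5 114.5  -0.   75.1  18.3]
tip mm [ -66.5 -104.8  139.8] tilt -0.0 roll -0.0 yawerr -0.001
F dock [ 0.3  0.7 -3.4]
[0.47482869 0.21267805 0.27831263]
full shift mm [104.8 -49.8  89.9] rot [-0.33   0.    -0.001]
10 rows of [10.5, -6.3, 8.2, -0.033, 0.0, -0.0001]
```

```bash
python3 -m crank '[[10.5,-6.3,8.2,-0.033,0,0,0],[10.5,-6.3,8.2,-0.033,0,0,0],[10.5,-6.3,8.2,-0.033,0,0,0],[10.5,-6.3,8.2,-0.033,0,0,0],[10.5,-6.3,8.2,-0.033,0,0,0],[10.5,-6.3,8.2,-0.033,0,0,0],[10.5,-6.3,8.2,-0.033,0,0,0],[10.5,-6.3,8.2,-0.033,0,0,0]]' 40
python3 -m crank '[[10.5,-6.3,8.2,-0.033,0,0,0],[10.5,-6.3,8.2,-0.033,0,0,0],[0,0,0,0,0,0,0],[0,0,0,0,0,0,0]]' 40
python3 - <<'E'
from plan import *
show();tip();p,R=tcp_for(-.045,0,.004,.33);rows(p,R,6)
f=cams.grab_frame("scene");P=pts(f);save('pics/s2.png',cv2.resize(f['pixels'][180:400,280:560],None,fx=2.7,fy=2.7))
E
```

```text
time: 7.18
tcp_pos: [0.4773, 0.1912, 0.2975]
eef_rot: [[0.226, 0.94, 0.255], [0.974, -0.218, -0.059], [-0.0, 0.261, -0.965]]
contact_force: [-0.1, -0.0, -3.3]
grip_width: 0.0137
grasp_force: 40.0
time: 7.68
tcp_pos: [0.475, 0.2131, 0.2789]
eef_rot: [[0.226, 0.922, 0.315], [0.974, -0.214, -0.073], [-0.0, 0.324, -0.946]]
contact_force: [-0.2, 0.1, -2.6]
grip_width: 0.0139
grasp_force: 40.0
t 7.67 tcp [0.475  0.2131 0.2789] F [-0.2  0.1 -2.6] tq [0.05 0.3  0.02] w 0.0139 g 40.0 q [ 20.3  -5.8 120.8 -13.5  49.8  40.7]
tip mm [-45.1   0.5  40.6] tilt 0.33 roll -0.0 yawerr -0.001
F dock [-0.2  0.1 -2.6]
full shift mm [ -0.5 -11.9  34.6] rot [-0.     0.    -0.001]
6 rows of [-0.1, -2.0, 5.8, -0.0001, 0.0001, -0.0001]
```

View pics/s2.png

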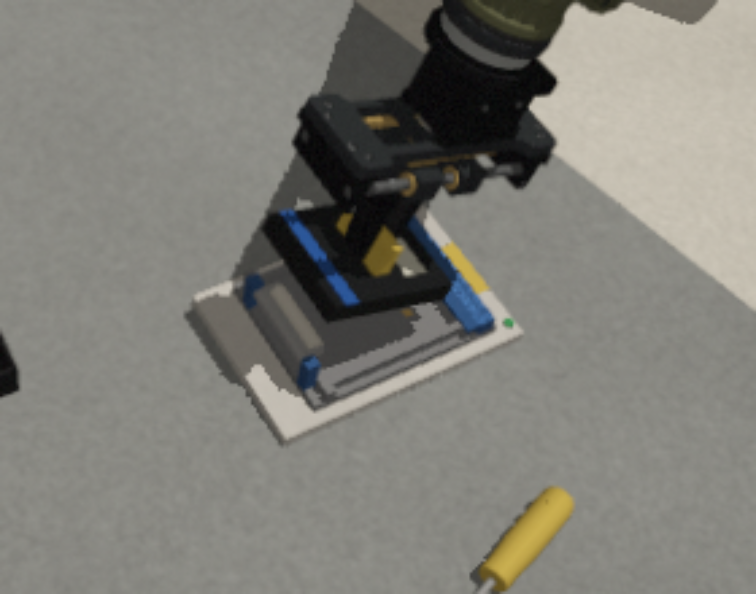

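The pack (view centre 360,255) is held tilted with its blue stripe towards the roller, centred over the bay. Now descending.

```bash
python3 -m crank '[[-0.1,-2,5.8,0,0,0,0],[-0.1,-2,5.8,0,0,0,0],[-0.1,-2,5.8,0,0,0,0],[-0.1,-2,5.8,0,0,0,0],[-0.1,-2,5.8,0,0,0,0],[0,-2,5.8,0,0,0,0],[0,0,0,0,0,0,0]]' 40
python3 -c "
from plan import *
show();tip()"
python3 -m crank '[[0,-0.3,0.9,0,0,0,0],[0,-0.3,0.9,0,0,0,0],[0,0,0,0,0,0,0]]' 40
python3 -c "
from plan import *
tip()"
```

```text
time: 8.6
tcp_pos: [0.4743, 0.2131, 0.2409]
eef_rot: [[0.225, 0.922, 0.314], [0.974, -0.213, -0.073], [-0.001, 0.323, -0.946]]
contact_force: [0.0, 0.2, -3.6]
grip_width: 0.0136
grasp_force: 40.0
t 8.6 tcp [0.4743 0.2131 0.2409] F [ 0.   0.2 -3.6] tq [0.06 0.32 0.03] w 0.0136 g 40.0 q [ 20.3  -2.8 122.2 -14.4  45.7  42. ]
tip mm [-45.9   0.1   2.6] tilt 0.329 roll -0.001 yawerr 0.0
F dock [-0.   0.2 -3.6]
time: 8.98
tcp_pos: [0.4746, 0.2132, 0.2399]
eef_rot: [[0.225, 0.922, 0.316], [0.974, -0.213, -0.073], [0.0, 0.324, -0.946]]
contact_force: [0.2, -0.9, -3.9]
grip_width: 0.0135
grasp_force: 40.0
tip mm [-45.3   0.5   1.6] tilt 0.33 roll 0.0 yawerr -0.0
F dock [ 0.4 -0.8 -3.9]
```

```bash
python3 -m crank '[[0,-2.2,0.3,0,0,0,0],[0,-1.9,-0.65,0,0,0,0],[0,-1.9,-0.65,0,0,0,0],[0,-1.9,-0.65,0,0,0,0],[0,-0.95,-0.32,0,0,0,0],[0,0,0,0,0,0,0]]' 40
python3 -c "
from plan import *
tip()"
python3 -m crank '[[0,-0.95,-0.32,0,0,0,0],[0,-0.95,-0.32,0,0,0,0],[0,0,0,0,0,0,0]]' 40
python3 -c "
from plan import *
tip()"
```

```text
time: 9.72
tcp_pos: [0.4658, 0.2153, 0.2389]
eef_rot: [[0.225, 0.922, 0.316], [0.974, -0.213, -0.073], [0.0, 0.324, -0.946]]
contact_force: [-0.1, -0.5, -2.9]
grip_width: 0.0136
grasp_force: 40.0
tip mm [-54.4   0.5   0.5] tilt 0.33 roll 0.0 yawerr -0.0
F dock [ 0.  -0.5 -2.9]
time: 10.1
tcp_pos: [0.4638, 0.2157, 0.2388]
eef_rot: [[0.225, 0.922, 0.316], [0.974, -0.213, -0.073], [-0.0, 0.324, -0.946]]
contact_force: [0.2, 0.5, -4.2]
grip_width: 0.0136
grasp_force: 40.0
tip mm [-56.4   0.4   0.5] tilt 0.33 roll -0.0 yawerr -0.0
F dock [ 0.1  0.5 -4.2]
```

Feeding in; next in 1 mm steps, checking contact.

```bash
python3 -m crank '[[0,-0.95,-0.32,0,0,0,0],[0,-0.95,-0.32,0,0,0,0],[0,0,0,0,0,0,0]]' 40 | grep force
python3 -c "
from plan import *
tip()"
python3 -m crank '[[0,-0.95,-0.32,0,0,0,0],[0,0,0,0,0,0,0]]' 40| grep force
python3 -c "
from plan import *
tip()"
```

```text
contact_force: [-0.2, -0.4, -2.9]
grasp_force: 40.0
tip mm [-58.4   0.4   0.5] tilt 0.33 roll -0.0 yawerr -0.0
F dock [-0.1 -0.4 -2.9]
contact_force: [-0.6, 0.2, -3.6]
grasp_force: 40.0
tip mm [-59.4   0.4   0.5] tilt 0.33 roll -0.0 yawerr -0.0
F dock [-0.6  0.1 -3.6]
```

```bash
python3 -m crank '[[0,-0.95,-0.32,0,0,0,0],[0,0,0,0,0,0,0]]' 40 | grep force
python3 -c "
from plan import *
tip()"
```

```text
contact_force: [-0.6, 0.1, -3.1]
grasp_force: 40.0
tip mm [-60.5   0.4   0.5] tilt 0.33 roll -0.0 yawerr -0.0
F dock [-0.6  0.  -3.1]
```

```bash
for i in 1; do :; done; python3 -m crank '[[0,-0.5,-0.16,0,0,0,0],[0,0,0,0,0,0,0]]' 40 | grep contact
python3 -m crank '[[0,-0.5,-0.16,0,0,0,0],[0,0,0,0,0,0,0]]' 40 | grep contact
python3 -c "
from plan import *
tip()"
```

```text
contact_force: [0.2, -0.0, -4.2]
contact_force: [2.4, -1.5, -4.5]
tip mm [-60.9   0.5   0.7] tilt 0.331 roll 0.0 yawerr 0.0
F dock [ 2.7 -0.9 -4.5]
```

Run:
```python
from plan import *
p,R=tcp_for(-.0612,.0003,.0005,.26);rows(p,R,5)
```

```text
full shift mm [-0.2 14.3  5.3] rot [ 0.071 -0.     0.   ]
5 rows of [-0.0, 2.9, 1.0, 0.0142, -0.0, 0.0]
```

```bash
python3 -m crank '[[0,2.9,1,0.0142,0,0,0],[0,2.9,1,0.0142,0,0,0],[0,2.9,1,0.0142,0,0,0],[0,0,0,0,0,0,0]]' 40 | grep contact
python3 -c "
from plan import *
tip()"
python3 -m crank '[[0,2.9,1,0.0142,0,0,0],[0,2.9,1,0.0142,0,0,0],[0,0,0,0,0,0,0]]' 40 | grep contact
python3 - <<'E'
from plan import *
tip()
p,R=tcp_for(-.0622,.0003,.0005,.235);rows(p,R,3)
E
```

```text
contact_force: [1.0, -0.9, -1.0]
tip mm [-61.1   0.7   0.5] tilt 0.287 roll 0.001 yawerr -0.001
F dock [ 1.2 -0.6 -1. ]
contact_force: [2.6, 0.6, -2.1]
tip mm [-61.4   0.6   0.2] tilt 0.259 roll 0.0 yawerr -0.001
F dock [ 2.4  1.2 -2.1]
full shift mm [-0.2  4.2  1.1] rot [ 0.024 -0.    -0.001]
3 rows of [-0.1, 1.4, 0.3, 0.008, -0.0001, -0.0002]
```

```bash
python3 -m crank '[[-0.1,1.4,0.3,0.008,0,0,0],[-0.1,1.4,0.3,0.008,0,0,0],[-0.1,1.4,0.3,0.008,0,0,0],[0,0,0,0,0,0,0]]' 40 | grep contact
python3 - <<'E'
from plan import *
tip();show()
p,R=tcp_for(-.0628,.0003,.0003,.215);rows(p,R,3)
E
```

```text
contact_force: [5.3, 0.8, -3.1]
tip mm [-61.8   0.5   0.7] tilt 0.236 roll 0.001 yawerr -0.0
F dock [ 5.   2.  -3.1]
t 12.85 tcp [0.4784 0.2121 0.2386] F [ 5.3  0.8 -3.1] tq [ 0.11 -0.89  0.  ] w 0.0143 g 40.0 q [ 19.4  -1.5 120.9  -9.4  49.5  37.9]
full shift mm [0.  3.4 1.5] rot [ 0.021 -0.001 -0.   ]
3 rows of [0.0, 1.1, 0.5, 0.0071, -0.0003, -0.0001]
```

```bash
python3 -m crank '[[0,1.1,0.5,0.0071,0,0,0],[0,1.1,0.5,0.0071,0,0,0],[0,1.1,0.5,0.0071,0,0,0],[0,0,0,0,0,0,0]]' 50 | grep contact
python3 - <<'E'
from plan import *
tip();show()
p,R=tcp_for(-.0635,.0003,.0000,.185);rows(p,R,4)
E
```

```text
contact_force: [6.4, -0.1, -2.6]
tip mm [-62.    0.5   0.8] tilt 0.217 roll 0.001 yawerr 0.0
F dock [ 6.3  1.3 -2.6]
t 13.35 tcp [0.4824 0.2112 0.2384] F [ 6.4 -0.1 -2.6] tq [-0.18 -1.15  0.07] w 0.0137 g 50.0 q [ 19.1  -0.9 120.3  -8.5  50.4  36.9]
full shift mm [0.  5.  2.6] rot [ 0.032 -0.001  0.   ]
4 rows of [0.0, 1.3, 0.6, 0.0079, -0.0003, 0.0]
```

```bash
python3 -m crank '[[0,1.3,0.6,0.0079,0,0,0],[0,1.3,0.6,0.0079,0,0,0],[0,1.3,0.6,0.0079,0,0,0],[0,1.3,0.6,0.0079,0,0,0],[0,0,0,0,0,0,0]]' 50 | grep contact
python3 - <<'E'
from plan import *
tip();show()
p,R=tcp_for(-.0638,.0003,-.0005,.15);rows(p,R,4)
E
```

```text
contact_force: [6.2, -3.4, 1.9]
tip mm [-62.5   0.6   1.1] tilt 0.187 roll 0.001 yawerr 0.0
F dock [ 6.8 -1.9  1.9]
t 13.97 tcp [0.4883 0.21   0.238 ] F [ 6.2 -3.4  1.9] tq [-0.65 -1.65  0.01] w 0.0135 g 50.0 q [ 18.5  -0.  119.4  -7.   51.7  35.4]
full shift mm [-0.1  6.   3.8] rot [ 0.037 -0.001  0.   ]
4 rows of [-0.0, 1.5, 0.9, 0.0092, -0.0003, 0.0001]
```

```bash
python3 -m crank '[[0,1.5,0.9,0.0092,0,0,0],[0,1.5,0.9,0.0092,0,0,0],[0,1.5,0.9,0.0092,0,0,0],[0,1.5,0.9,0.0092,0,0,0],[0,0,0,0,0,0,0]]' 50 | grep contact
python3 - <<'E'
from plan import *
tip();show()
p,R=tcp_for(-.0642,.0003,-.0003,.11);rows(p,R,4)
f=cams.grab_frame("scene");save('pics/s3.png',cv2.resize(f['pixels'][220:380,330:530],None,fx=3.5,fy=3.5,interpolation=cv2.INTER_CUBIC))
E
```

```text
contact_force: [8.2, -5.2, 7.8]
tip mm [-62.7   0.7   0.9] tilt 0.152 roll 0.001 yawerr 0.0
F dock [ 9.2 -3.2  7.8]
t 14.6 tcp [0.4955 0.2083 0.2368] F [ 8.2 -5.2  7.8] tq [-0.91 -1.28 -0.03] w 0.0139 g 50.0 q [ 17.9   1.1 118.3  -5.5  53.2  33.9]
full shift mm [-0.1  7.   3.8] rot [ 0.042 -0.001  0.   ]
4 rows of [-0.0, 1.8, 0.9, 0.0105, -0.0004, 0.0]
```

View pics/s3.png

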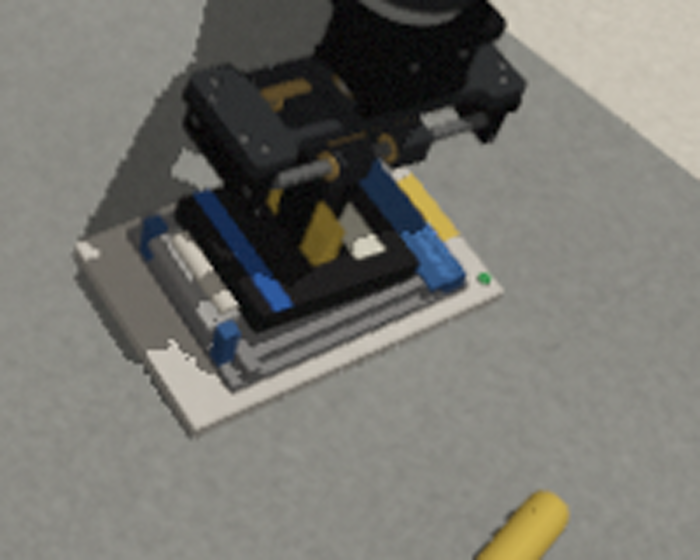

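The pack (around 300,255) has its tongue under the lip and its stripe end just inside the roller (190,275). Continuing to lower it.

```bash
python3 -m crank '[[-0.1,1.8,0.9,0.0105,0,0,0],[-0.1,1.8,0.9,0.0105,0,0,0],[0,0,0,0,0,0,0]]' 50 | grep contact
python3 -c "
from plan import *
tip()"
python3 -m crank '[[-0.1,1.8,0.9,0.0105,0,0,0],[-0.1,1.8,0.9,0.0105,0,0,0],[0,0,0,0,0,0,0]]' 50 | grep contact
python3 - <<'E'
from plan import *
tip();show()
p,R=tcp_for(-.0645,.0003,-.0003,.07);rows(p,R,4)
E
```

```text
contact_force: [8.5, -4.5, 8.6]
tip mm [-62.8   0.8   0.9] tilt 0.132 roll 0.002 yawerr -0.0
F dock [ 9.3 -2.4  8.6]
contact_force: [8.7, -5.3, 8.7]
tip mm [-63.1   0.8   0.7] tilt 0.112 roll 0.003 yawerr -0.0
F dock [ 9.7 -3.2  8.7]
t 15.4 tcp [0.5034 0.2064 0.2351] F [ 8.7 -5.3  8.7] tq [-0.89 -1.38 -0.07] w 0.0136 g 50.0 q [ 17.2   2.4 117.1  -3.8  54.9  32.2]
full shift mm [0.  7.2 3.7] rot [ 0.042 -0.003 -0.   ]
4 rows of [0.0, 1.8, 0.9, 0.0105, -0.0007, -0.0]
```

```bash
python3 -m crank '[[-0.2,1.8,0.9,0.0105,-0.0007,0,0],[-0.2,1.8,0.9,0.0105,-0.0007,0,0],[0,0,0,0,0,0,0]]' 50 | grep contact
python3 -c "
from plan import *
tip()"
python3 -m crank '[[-0.2,1.8,0.9,0.0105,0,0,0],[-0.2,1.8,0.9,0.0105,0,0,0],[0,0,0,0,0,0,0]]' 50 | grep contact
python3 - <<'E'
from plan import *
tip();show()
p,R=tcp_for(-.0648,.0003,-.0003,.03);rows(p,R,4)
E
```

```text
contact_force: [9.1, -3.9, 9.7]
tip mm [-63.2   0.8   0.6] tilt 0.092 roll 0.003 yawerr -0.0
F dock [ 9.8 -1.7  9.7]
contact_force: [9.9, -2.2, 9.0]
tip mm [-63.4   0.8   0.4] tilt 0.073 roll 0.004 yawerr -0.0
F dock [10.1  0.1  9. ]
t 16.15 tcp [0.5113 0.2043 0.2331] F [ 9.9 -2.2  9. ] tq [-0.47 -1.71  0.04] w 0.0138 g 50.0 q [ 16.5   3.7 115.9  -2.2  56.7  30.7]
full shift mm [0.3 7.4 3.6] rot [ 0.043 -0.004 -0.   ]
4 rows of [0.1, 1.9, 0.9, 0.0106, -0.0009, -0.0001]
```

```bash
python3 -m crank '[[0,1.9,0.9,0.0106,-0.0009,0,0],[0,1.9,0.9,0.0106,-0.0009,0,0],[0,0,0,0,0,0,0]]' 50 | grep contact
python3 -c "
from plan import *
tip()"
python3 -m crank '[[0,1.9,0.9,0.0106,-0.0009,0,0],[0,1.9,0.9,0.0106,-0.0009,0,0],[0,0,0,0,0,0,0]]' 50 | grep contact
python3 - <<'E'
from plan import *
tip();show()
p,R=tcp_for(-.065,.0003,-.0006,.0);rows(p,R,3)
E
```

```text
contact_force: [10.8, -2.9, 9.7]
tip mm [-63.6   0.8   0.2] tilt 0.052 roll 0.003 yawerr -0.001
F dock [11.1 -0.4  9.7]
contact_force: [13.8, -1.9, 8.4]
tip mm [-63.8   0.7  -0.3] tilt 0.032 roll 0.002 yawerr -0.001
F dock [13.9  1.2  8.4]
t 16.9 tcp [0.5193 0.2028 0.2301] F [13.8 -1.9  8.4] tq [-0.18 -1.89  0.08] w 0.0135 g 50.1 q [ 16.    5.2 114.6  -0.9  58.5  29.5]
full shift mm [-0.1  5.4  2.4] rot [ 0.032 -0.002 -0.001]
3 rows of [-0.0, 1.8, 0.8, 0.0107, -0.0006, -0.0002]
```

```bash
python3 -m crank '[[0,2,0.8,0.0107,-0.0006,0,0],[0,2,0.8,0.0107,0,0,0],[0,0,0,0,0,0,0]]' 50 | grep contact
python3 -c "
from plan import *
tip()"
python3 -m crank '[[0,2,0.8,0.0107,0,0,0],[0,0,0,0,0,0,0]]' 50 | grep contact
python3 - <<'E'
from plan import *
tip();show()
f=cams.grab_frame("wrist");P=pts(f);np.savez('/tmp/w4',P=P,px=f['pixels']);save('pics/w4.png',f['pixels'])
E
```

```text
contact_force: [14.8, -1.3, 7.5]
tip mm [-63.9   0.8  -0.6] tilt 0.011 roll 0.001 yawerr -0.001
F dock [14.8  2.   7.5]
contact_force: [11.0, -2.0, 12.8]
tip mm [-64.2   0.8   0.1] tilt 0.001 roll 0.001 yawerr -0.001
F dock [11.2  0.5 12.8]
t 17.52 tcp [0.5254 0.2015 0.2286] F [11.  -2.  12.8] tq [-0.38 -1.91 -0.  ] w 0.0137 g 50.0 q [ 15.5   6.3 113.6   0.   60.1  28.5]
```

View pics/w4.png

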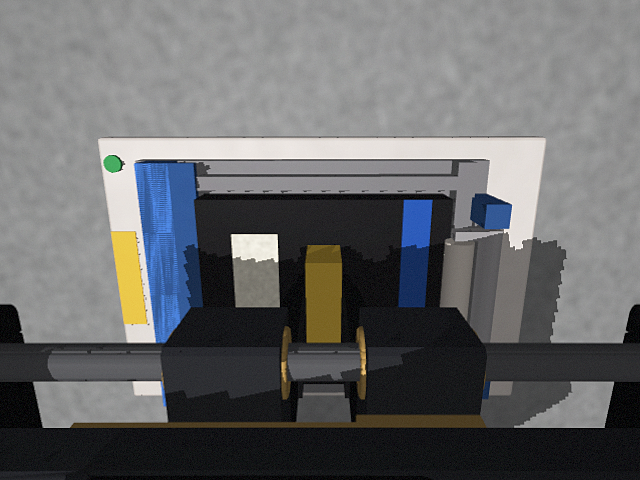

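```bash
cat > chk.py <<'E'
from plan import *
def fit(f):
    P=pts(f);hsv=cv2.cvtColor(f['px'] if 'px' in f else f['pixels'],cv2.COLOR_RGB2HSV);V=hsv[...,2];S=hsv[...,1]
    X=((P[...,:2]-DOCK)@h3[:2])*1e3;Y=((P[...,:2]-DOCK)@n3[:2])*1e3;Z=P[...,2]*1e3-20
    for nm,m in(('packtop',(abs(X)<50)&(abs(X)>12)&(abs(Y)<43)&(Z>9)&(Z<24)),('plate',(abs(Y)>60)&(abs(X)<95)&(abs(Y)<69)&(Z<0)&(Z>-14))):
        A=np.c_[X[m],Y[m],np.ones(m.sum())];b=Z[m]
        for _ in range(3):
            c=np.linalg.lstsq(A,b,rcond=None)[0];k=abs(A@c-b)<2;A=A[k];b=b[k]
        print(nm,m.sum(),'slope x,y',np.round(c[:2],4),'z at centre',round(c[2],2))
    m=(Z>22)&(X>40)&(X<75)&(abs(Y)<24);print('roller X',np.round(np.nanpercentile(X[m],[1,5,50]),1))
    m=(Z>14)&(Z<18)&(abs(X)<75)&(V<90)&(S<90)&(abs(Y)<50);print('body X',np.round(np.nanpercentile(X[m],[1,99]),1),'Y',np.round(np.nanpercentile(Y[m],[1,99]),1))
E
python3 - <<'E'
from chk import *
for c in("wrist","top"): print(c);fit(cams.grab_frame(c))
tip()
E
```

```text
wrist
packtop 17181 slope x,y [ 0.0006 -0.0009] z at centre 16.74
plate 8392 slope x,y [0.0002 0.001 ] z at centre -7.41
roller X [44.1 54.1 64.7]
body X [-51.5  55.9] Y [-4.1 44.8]
top
packtop 240 slope x,y [ 0.0083 -0.0593] z at centre 14.73
plate 306 slope x,y [ 0.0005 -0.002 ] z at centre -7.98
roller X [40.6 41.6 58.4]
body X [-45.3  66. ] Y [-45.6 -13.2]
tip mm [-64.2   0.8   0. ] tilt 0.001 roll 0.001 yawerr -0.0
F dock [10.8  1.5 11.8]
```

```bash
python3 -m crank '[[0,1,-0.7,0,0,0,0],[0,0.5,-0.7,0,0,0,0],[0,0,0,0,0,0,0]]' 30 | grep contact
python3 -c "
from plan import *
tip()"
python3 -m crank '[[0,0,0,0,0,0,20],[0,0,0,0,0,0,20],[0,0,0,0,0,0,30],[0,0,0,0,0,0,30]]' 30
python3 - <<'E'
from chk import *
show();tip();fit(cams.grab_frame("wrist"))
E
```

```text
contact_force: [9.4, 1.3, 7.4]
tip mm [-64.3   0.7   0.3] tilt -0.002 roll 0.001 yawerr -0.001
F dock [8.9 3.4 7.4]
time: 18.55
tcp_pos: [0.5222, 0.2017, 0.2265]
eef_rot: [[0.226, 0.974, -0.019], [0.974, -0.226, 0.001], [-0.003, -0.019, -1.0]]
contact_force: [-8.9, 2.9, 18.6]
grip_width: 0.0274
grasp_force: 8.7
t 18.55 tcp [0.5222 0.2017 0.2265] F [-8.9  2.9 18.6] tq [0.43 1.42 0.04] w 0.0274 g 8.7 q [ 15.6   6.3 113.8   0.4  60.9  28.4]
tip mm [-71.4  -0.6  -0.8] tilt -0.019 roll -0.003 yawerr -0.001
F dock [-9.3  0.8 18.6]
packtop 17906 slope x,y [0.0006 0.0004] z at centre 16.7
plate 8463 slope x,y [-0.0002  0.001 ] z at centre -7.43
roller X [40.8 44.2 67.8]
body X [-51.4  55.7] Y [-43.5  44.8]
```

```bash
python3 -m crank '[[0,0,-1.5,0,0,0,50],[0,0,-1.5,0,0,0,60],[0,0,-2,-0.01,0,0,60],[0,0,0,0,0,0,60]]' 30
python3 -c "
from plan import *
show()"
```

```text
time: 19.1
tcp_pos: [0.5223, 0.2005, 0.2286]
eef_rot: [[0.225, 0.974, -0.006], [0.974, -0.225, -0.005], [-0.006, -0.004, -1.0]]
contact_force: [-1.8, -1.4, -0.0]
grip_width: 0.0559
grasp_force: 0.0
t 19.1 tcp [0.5223 0.2005 0.2286] F [-1.8 -1.4 -0. ] tq [-0.01 -0.05 -0.07] w 0.0559 g 0.0 q [ 15.5   6.  113.9  -0.2  60.5  28.7]
```

```bash
python3 -m crank '[[0,0,-5,0,0,0,60],[0,0,-15,0,0,0,60],[0,0,-30,0,0,0,60],[0,0,-30,0,0,0,60],[-20,0,-30,0,0,0,60],[-30,0,-30,0,0,0,60],[-30,0,0,0,0,0,60],[0,0,0,0,0,0,60]]' 30 | grep -E 'time|tcp|contact'
python3 - <<'E'
from chk import *
f=cams.grab_frame("wrist");save('pics/w5.png',f['pixels']);fit(f)
fit(cams.grab_frame("scene"));
E
```

```text
time: 20.1
tcp_pos: [0.505, 0.1222, 0.3712]
contact_force: [-0.1, -0.8, -0.2]
packtop 12860 slope x,y [0.0009 0.0017] z at centre 16.83
plate 4835 slope x,y [-0.0005  0.002 ] z at centre -7.29
roller X [54.2 54.8 63.3]
body X [-51.4  55.9] Y [-44.2  44.4]
packtop 1154 slope x,y [-0.0021 -0.01  ] z at centre 16.42
plate 570 slope x,y [-0.0022 -0.0014] z at centre -7.37
roller X [50.7 52.3 61.1]
body X [-55.1  51.5] Y [-42.5  47.4]
```

View pics/w5.png

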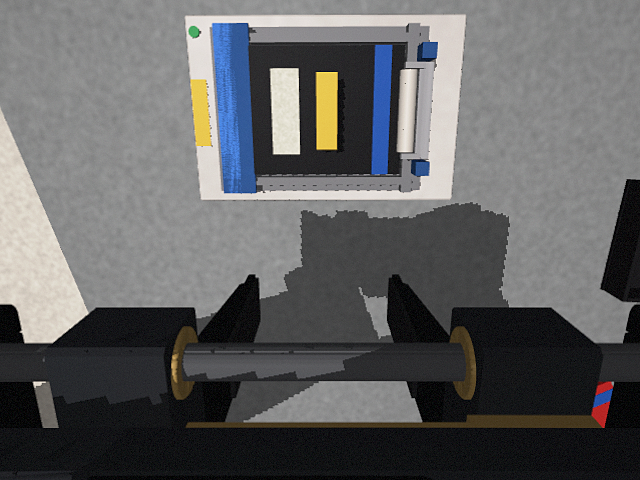

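The pack lies flat at pixels (250–405, 43–178). Its tongue is under the lip, the roller at (408,110) overlaps its edge, and the gripper is clear.

```bash
python3 -c "
from cell import r
print(r.job_done())"
```

```text
the job is handed in; nothing more can be done
None
```

The pack lies flat in the dock, tongue under the lip and roller over its upper edge, with the gripper released and clear; I handed the job in at about 20 s and no verdict came back.

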